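# Rack the T-wrench, then float the platform

## Task

The T-wrench with the orange handle has been left standing in the clamp socket of the sample stage: draw it out and hang it on the rack's one empty hook, its cross handle in line with the hook prongs like its neighbours', lowering it rather than letting it drop and without knocking the wrenches beside it. Only then flip the isolation toggle past its centre so that it snaps over to the green side. Leave all the other things where they stand.

Things in the scene. Friction and masses are not known exactly. Their poses are not given: they have to be found in the camera images.
- wrench: T-wrench, orange cross handle, about 0.16 kg, loose, starts upright in the socket. Origin: centre of the underside of its square flange (42 x 42 x 8 mm); z up along the shaft, x along the cross handle. Below the origin a round steel shaft 10 mm thick, 120 mm long; above the flange a neck 12 mm thick, then the handle. Hanging, the flange rests on a hook's two prongs, the shaft between them
- wrench_handle (a point): centre of the orange cross handle, 36 mm above the wrench's origin: a bar 90 mm long (along the wrench's x, same either way round), 16 mm wide (y), 16 mm high. The place to grip, fingers closing across its 16 mm width
- wrench_tip (a point): lower end of the wrench's shaft, 120 mm below its origin
- tag: yellow label (20 x 44 x 3 mm) fixed on the rack's rail right behind the empty hook. Its origin is NOT on the label but at the seat of the empty hook: midway between the two prongs, level with their tops, 145 mm above the table, 60 mm in front of the label's centre. Axes as the rack's: x from the hook's open end to the rail, z up. A well hung wrench has its origin here
- rack: grey tool rack, fixed; base plate 160 x 400 x 8 mm. Five steel hooks 75 mm apart along its y, each a fork of two level prongs along its x. Origin: on the table under the seat of the middle hook; x points from the hooks' open ends to the rail (x = 48 to 72 mm, top 145 mm above the table). The empty hook is one of the middle three
- hook_end (a point): open end of the middle hook, midway between its prongs, level with their tops. Prongs are 8 mm wide with a 22 mm gap and run from here 92 mm back to the rail; the last 6 mm at this end is turned up as a stop 14 mm high. The shaft can be lowered between the prongs from above, or brought in at this end with the flange lifted over the stops
- neighbour1: T-wrench with blue cross handle hanging loose on a neighbouring hook; same flange (42 mm square, 8 mm thick) and handle heights as the orange one, handle 90 mm long and turned up to 6 degrees off the prongs. Origin: centre of the flange's underside; x along the handle, z up
- neighbour2: T-wrench with grey cross handle hanging loose on a neighbouring hook; same flange (42 mm square, 8 mm thick) and handle heights as the orange one, handle 85 mm long and turned up to 6 degrees off the prongs. Origin: centre of the flange's underside; x along the handle, z up
- neighbour3: T-wrench with green cross handle hanging loose on a neighbouring hook; same flange (42 mm square, 8 mm thick) and handle heights as the orange one, handle 90 mm long and turned up to 6 degrees off the prongs. Origin: centre of the flange's underside; x along the handle, z up
- neighbour4: T-wrench with white cross handle hanging loose on a neighbouring hook; same flange (42 mm square, 8 mm thick) and handle heights as the orange one, handle 80 mm long and turned up to 6 degrees off the prongs. Origin: centre of the flange's underside; x along the handle, z up
- stage: fixed sample stage: dark base plate 150 x 190 x 14 mm, origin at the centre of its underside; a round aluminium chuck 100 mm across, top at 34 mm, centre at y = +35 mm; an aluminium clamp block 50 x 50 x 50 mm, centre at y = -60 mm, in whose socket the wrench stands; a black knob sticks out 30 mm from its -x side
- socket (a point): middle of the socket's mouth on top of the clamp block, 50 mm above the table. The socket is a 13 mm square hole 35 mm deep, straight down: the wrench starts with its shaft on the bottom, free to be lifted straight out
- toggle_base: white switch box 100 x 60 x 40 mm fixed to the table, origin at the centre of its underside, z up; x points to the green lamp (at x = +38 mm), the red lamp is at x = -38 mm, both on the box's top
- toggle (a joint): angle of the steel toggle bat (rad), moving about the box's y axis: 0 leaning 0.5 rad from upright to the red side (start), 1.0 leaning 0.5 rad to the green side, 0.5 upright. Its heavy ball throws it to the nearer end from either side of 0.5; pushing its tip over takes about 1 N
- toggle_tip (a point): centre of the ball (24 mm across) at the end of the bat, 65 mm from the pivot; the bat is a rod 12 mm thick
- toggle_pivot (a point): pivot of the bat, 36 mm above the underside of the switch box, over its centre
- bottle: clear bottle with blue cap, 60 mm across, 150 mm tall, loose bystander; origin under its centre
- tin: round steel tin, 84 mm across, 50 mm tall, loose bystander; origin under its centre
- samplebox: white sample box with clear lid, 112 x 77 x 40 mm, loose bystander; origin under its centre
Mind the look-alikes: they are no part of the job. Leave any purple or yellow look-alike of the toggle_base alone.

How it is judged (in metres and radians):
On the way, in this order (a step that is already met when the one before it is completed fails the run):
1. the wrench is drawn clear of the socket (z of wrench_tip in the frame of stage above 0.055 m and value of joint toggle below 0.3 rad), for 0.1 s.
2. the wrench hangs on the empty hook, released, with the toggle still on the red side (x of wrench in the frame of tag between -0.03 and 0.03 m and y of wrench in the frame of tag between -0.009 and 0.009 m and z of wrench in the frame of tag between -0.004 and 0.004 m and angle between wrench's own z axis and vertical below 0.15 rad and angle between the x axis of wrench and the x axis of tag, either way round below 0.35 rad and contact force between the fingers and wrench below 0.05 N and linear speed of wrench below 0.03 m/s and value of joint toggle below 0.3 rad), for 0.2 s.
3. the toggle has snapped to the green side (value of joint toggle above 0.9 rad), for 0.2 s.
At the end, for the whole second after the job is handed in: The orange wrench hangs free and still on the empty hook: flange on both prongs (within 4 mm of the seat in height, 9 mm sideways, 30 mm along), upright within 8 degrees, cross handle within 20 degrees of the prongs; the toggle rests on green (above 0.9) (x of wrench in the frame of tag between -0.03 and 0.03 m and y of wrench in the frame of tag between -0.009 and 0.009 m and z of wrench in the frame of tag between -0.004 and 0.004 m and angle between wrench's own z axis and vertical below 0.15 rad and angle between the x axis of wrench and the x axis of tag, either way round below 0.35 rad and contact force between the fingers and wrench below 0.05 N and linear speed of wrench below 0.03 m/s and value of joint toggle above 0.9 rad); the robot touches nothing.
It fails at once if a neighbouring wrench is knocked: shifted by more than 15 mm or tipped by more than 17 degrees (distance of any of neighbour1, neighbour2, neighbour3, neighbour4 from where it was at the start of the episode above 0.015 m or angle between any of neighbour1, neighbour2, neighbour3, neighbour4's own z axis and vertical above 0.3 rad).
It fails at once if the orange wrench is dropped: it falls freely by more than about 10 mm (faster than 0.45 m/s with no finger on it) (contact force between the fingers and wrench below 0.02 N and linear speed of wrench above 0.45 m/s).
It fails at once if the toggle is flipped before the wrench is hung (value of joint toggle above 0.6 rad and distance between wrench and tag above 0.05 m).
It fails at once if another thing is moved by more than 20 mm (distance of any of bottle, tin, samplebox from where it was at the start of the episode above 0.02 m).
It also fails if it takes over 59 s, if anything falls off the work surface, if the arm or the gripper's body presses on something with over 40 N, if the wrist force passes 120 N, or if a joint passes its speed limit or range.

## Robot

A 6-joint arm with a two-finger parallel gripper is mounted at the origin on the work surface. World frame = base frame: x ahead of the robot, y to its left, z up, the work surface at z = 0. Lengths are in mm, angles in rad, forces in N, time in s.
With the tool pointing down it reaches from about 275 to 750 mm from the base axis. Payload 10.2 kg.
Tool frame: the origin (TCP) lies midway between the tips of the shut fingers; the grasp point (between the pads) lies 19 mm behind it; z points along the fingers, x is the direction in which the jaws open and shut, and the axes are right-handed (so a half turn about z gives the same grasp; the last joint's range is limited). The gripper opens to 88 mm and grips with 3 to 60 N. Pads are 18 mm wide; open, the fingers measure 123 mm over their backs; the gripper's body (75 mm by 187 mm) begins 45 mm behind the grasp point.
Start: joints at [-1.571, 0.313, 1.498, -0, 1.331, -0.223], TCP at [115.991, -512.033, 238.72] pointing down, gripper open.
Joint ranges: [-2.94, 2.94], [-0.97, 2.17], [0.19, 2.56], [-1.23, 4.37], [0.02, 3.11], [-2.88, 2.88]. Speed limits (rad/s): [2.39, 2.39, 3.01, 3.14, 3.14, 3.14].

## Interface

Orientations are given as a unit quaternion [x, y, z, w].
In Python, from cell import bot, get_image gives the robot as it stands.
- The arm moves only by the shell command python3 -m crank 'ROWS' [OPENING] [FORCE]. ROWS is JSON, a list of rows, each an object with "translation": the shift along the tool's x, y, z in cm, a list of three; "angular": the turn, a rotation vector about the tool's x, y, z in units of 6 degrees (1.0 is 6 degrees), a list of three. A call has 1 to 20 rows; each row is the pose to reach, as a shift and turn from the pose commanded when the call began, along the tool's axes at that moment; what a row does not reach only later rows make up. A row lasts 1/12 s, in which the tool goes at most 41.7 mm and 7.16 degrees, less where a joint would pass 70% of its speed; a pose out of reach is approached as far as the arm can. A call with a gripper value outside its range is refused whole. OPENING is the opening, from -1 (shut) to 1 (fully open), set as the call begins (- or left out, the last holds). The fingers move at their own pace and stop on an object; FORCE is the grip in N (left out, the last holds). Time passes only in rows, so rows that repeat a pose let the fingers close. It gives the time, the measured TCP pose, the force and the opening at its end, in the units of the state.
- bot.sense(): the state, without advancing time (a new reading comes with each control period).
- get_image(name): name is "scene" or "top" or "wrist"; returns a dict with "pixels" (420x560x3 uint8, red, green, blue), "z_map" (420x560 float32, mm along the optical axis (not along the pixel's ray), 0 where there is no reading), "fx", "fy", "cx", "cy" (pixels), "k1" (the pictures are not rectified: a ray, as slopes to the right and down, at radius r is drawn at 1 + k1 r^2 times it, then the intrinsics apply), "T" (4x4, takes a point from camera to world coordinates). Camera axes: x right, y down, z forward; pixel columns grow to the right and rows downward; lengths in mm; the calibration is good to about 2 mm. A picture is of the moment at which its call begins.
- bot.finish_job(): hands the job in, once; it reports no verdict.
The state is a dict: "time": time; "q": joint angles; "qvel": joint speeds; "joint_efforts": joint torques, N m; "eef_pos": TCP position; "eef_rot": TCP orientation; "ft_force": force on the tool from outside, world axes, zero at the start; "ft_torque": the same for the moment, N m; "width": finger opening in mm.
Only numpy, scipy, OpenCV 4.12 (cv2) and the standard library are available. Lean on these libraries where they do the work, as an engineer would, in place of code of your own. Each camera call takes 0.05 s, during which the arm holds its last target.

## Working session

There is one attempt and no reset: what is moved stays moved. The work goes in short steps, Python scripts to look and compute and a shell command to move; the robot and the scene stay as the last step left them, time stands still between calls to the robot, and variables do not carry over. Pictures are saved under pics/ and viewed, and the job is handed in when it is done.

```bash
ls; mkdir -p pics; python3 - <<'E'
from cell import bot,get_image
import cv2,numpy as np
s=bot.sense();print(s)
for n in["scene","top","wrist"]:
    d=get_image(n);cv2.imwrite(f"pics/{n}0.png",d["pixels"][:,:,::-1]);np.savez(f"{n}0.npz",**d)
    print(n,d["fx"],d["fy"],d["cx"],d["cy"],d["k1"],d["T"].round(3).tolist())
E
```

```text
pics
{'time': 0.0, 'q': array([-1.57139598e+00,  3.13456700e-01,  1.49842608e+00, -1.07532036e-05,
        1.33098953e+00, -2.23403217e-01]), 'qvel': array([-0.00139308, -0.00086088, -0.00143038, -0.00049343, -0.00181568,
       -0.00079161]), 'joint_efforts': array([-2.32388440e-03, -4.02212799e+01, -2.52273077e+01,  6.93211611e-02,
        3.52530973e-02, -7.22256482e-05]), 'eef_pos': array([ 115.99054061, -511.77912094,  238.16177939]), 'eef_rot': array([ 7.81334355e-01, -6.24112343e-01, -4.03108634e-04, -4.96903421e-04]), 'ft_force': array([0.08109905, 0.23484289, 0.5736882 ]), 'ft_torque': array([ 0.06557013, -0.02765761,  0.01851083]), 'width': 87.96659806395292}
scene 496.61829736139526 496.61829736139526 281.050569888759 213.83993100528073 -0.1603063302017631 [[0.498, 0.7, -0.512, 1223.893], [0.867, -0.399, 0.299, -482.555], [0.005, -0.593, -0.805, 1255.909], [0.0, 0.0, 0.0, 1.0]]
top 538.0668496850867 538.0668496850867 277.5784719645962 206.4276006797064 -0.0036617389857598057 [[0.015, -0.999, 0.052, 427.05], [-1.0, -0.014, 0.008, -54.815], [-0.007, -0.052, -0.999, 1341.968], [0.0, 0.0, 0.0, 1.0]]
wrist 335.2369464624043 335.2369464624043 279.3024570430077 208.77618016557037 -0.07516333475611546 [[0.22, -0.942, -0.253, 181.027], [-0.975, -0.213, -0.056, -496.571], [-0.001, 0.259, -0.966, 383.548], [0.0, 0.0, 0.0, 1.0]]
```

View pics/scene0.png

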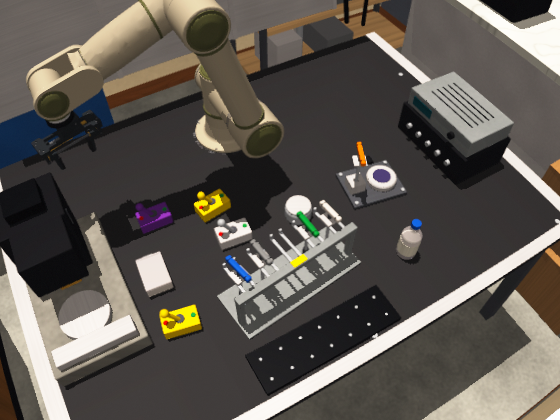

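View pics/top0.png

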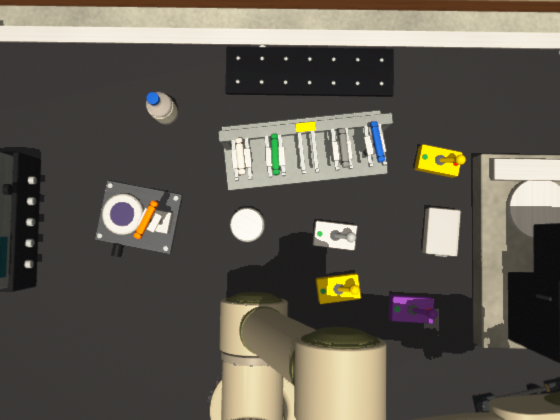

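View pics/wrist0.png

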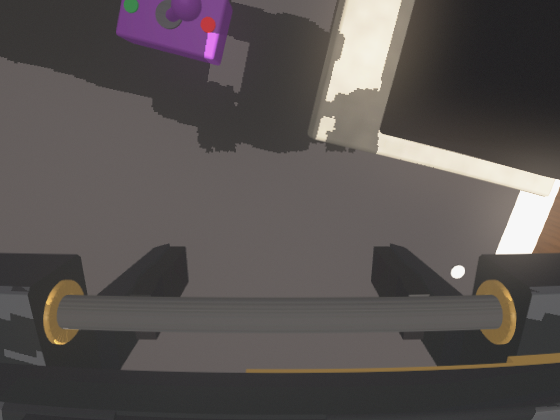

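The scene shows the orange handle in the clamp block at top (147,220). The rack runs along row ~150 at the top, with its empty hook at (306,150) in front of the yellow tag (306,127). There are four toggle boxes: white at (335,236), yellow at (338,289) and (440,161), purple at (412,309). The white one fits the description. I'll enlarge each of these.

```bash
cat > h.py <<'E'
import cv2,numpy as np
from scipy.spatial.transform import Rotation as R
def K(d): return np.array([[d["fx"],0,d["cx"]],[0,d["fy"],d["cy"]],[0,0,1]],float)
def ray(d,u,v):
    p=cv2.undistortPoints(np.array([[[u,v]]],float),K(d),np.array([float(d["k1"]),0,0,0,0]))[0,0]
    T=d["T"];return T[:3,3],T[:3,:3]@np.array([p[0],p[1],1])
def atz(d,u,v,z):
    o,r=ray(d,u,v);return o+r*(z-o[2])/r[2]
def px(d,P):
    T=np.linalg.inv(d["T"]);p=T[:3,:3]@np.asarray(P,float)+T[:3,3]
    q,_=cv2.projectPoints(p.reshape(1,1,3),np.zeros(3),np.zeros(3),K(d),np.array([float(d["k1"]),0,0,0,0]));return q[0,0]
def dep(d,u,v):
    o,r=ray(d,u,v);return o+r*d["z_map"][int(round(v)),int(round(u))]
def crop(d,u0,v0,w,h,s,name):
    im=d["pixels"][v0:v0+h,u0:u0+w,::-1];im=cv2.resize(im,None,fx=s,fy=s,interpolation=cv2.INTER_CUBIC)
    for k in range(0,w,10): cv2.putText(im,str(u0+k),(k*s,8),0,.3,(0,255,255),1);cv2.line(im,(k*s,10),(k*s,14),(0,255,255),1)
    for k in range(0,h,10): cv2.putText(im,str(v0+k),(0,k*s+4),0,.3,(0,255,255),1)
    cv2.imwrite(name,im)
E
python3 - <<'E'
from h import *
d=dict(np.load("top0.npz"))
crop(d,215,105,180,90,4,"pics/rack.png")
crop(d,90,175,100,85,7,"pics/stage.png")
crop(d,305,210,60,95,6,"pics/tog.png")
E
```

```text
(no output)
```

View pics/rack.png

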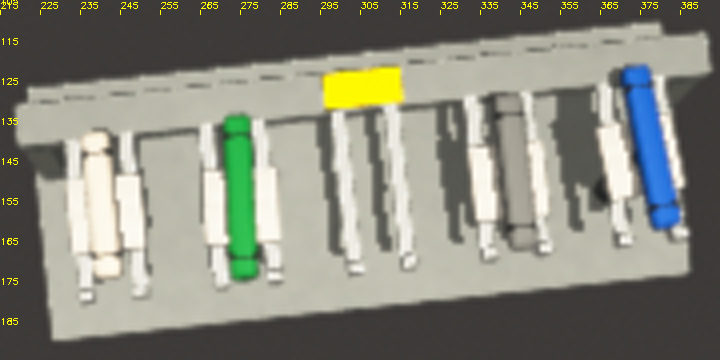

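View pics/stage.png

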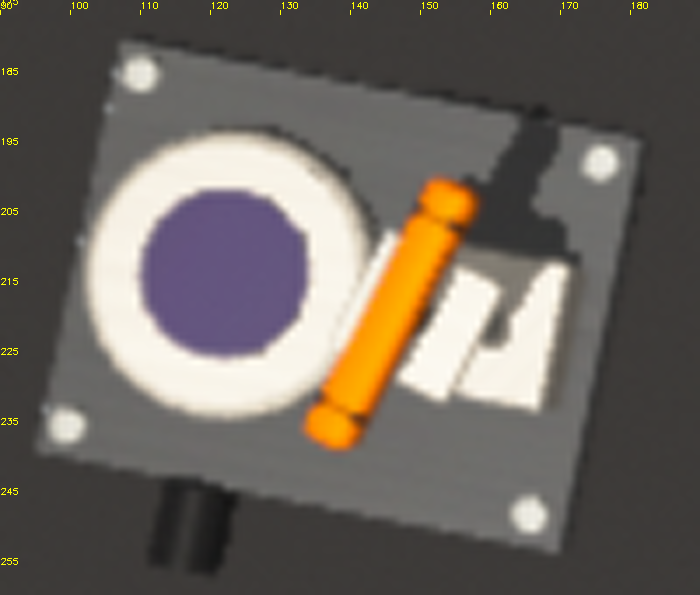

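View pics/tog.png

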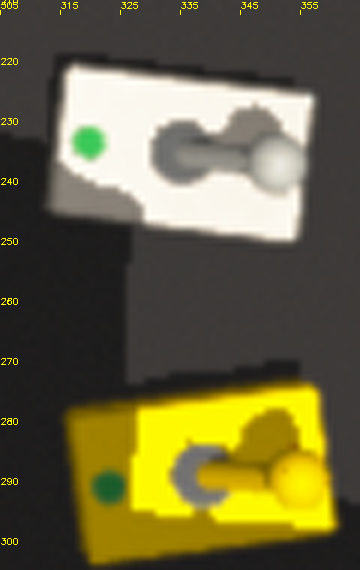

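The crops confirm the white box: green lamp at (320,233), steel ball leaning to red at (352,237). The tag is at (306,126), and the orange handle runs (154,204) to (138,236). Next I'll convert these to positions.

```bash
python3 - <<'E'
from h import *
d=dict(np.load("top0.npz"));im=d["pixels"].astype(int)
r,g,b=im[...,0],im[...,1],im[...,2]
def blob(m,box):
    u0,v0,u1,v1=box;mm=np.zeros(m.shape,np.uint8);mm[v0:v1,u0:u1]=m[v0:v1,u0:u1]
    ys,xs=np.nonzero(mm);return cv2.minAreaRect(np.c_[xs,ys].astype(np.float32)),xs.mean(),ys.mean(),len(xs)
np.set_printoptions(precision=1,suppress=True)
o=blob((r>180)&(g<190)&(b<80)&(g>60),(125,190,165,245));print(o)
bp=cv2.boxPoints(o[0]);W=np.array([atz(d,*p,175)[:2] for p in bp]);print("orange c",W.mean(0),W)
y=blob((r>180)&(g>180)&(b<80),(290,115,320,140));print(y)
W=np.array([atz(d,*p,147)[:2] for p in cv2.boxPoints(y[0])]);print("tag",W.mean(0),W)
# prong direction: empty hook prongs from crop
for n,(a,bb) in {"L":((338,112),(356,268)),"R":((390,106),(409,262))}.items():
    A=atz(d,a[0]/4+215,a[1]/4+105,145);B=atz(d,bb[0]/4+215,bb[1]/4+105,152);print(n,A,B,np.degrees(np.arctan2(*(A-B)[1::-1])))
# rail edges
for a in [((20,106),(708,36)),((20,142),(708,72)),((54,338),(690,270))]:
    z=145 if a[0][1]<200 else 8
    A,B=[atz(d,p[0]/4+215,p[1]/4+105,z) for p in a];print("rail",A,B,np.degrees(np.arctan2(*(A-B)[1::-1])))
c={"ball":(276/6+305,163/6+210,36+65*np.cos(.5)),"piv":(180/6+305,152/6+210,42),"green":(89/6+305,142/6+210,40)}
for k,v in c.items(): print(k,atz(d,*v))
for p in [(68,65),(314,95),(297,241),(47,213)]: print(atz(d,p[0]/6+305,p[1]/6+210,40))
# stage corners
for p in [(120,40),(642,135),(558,552),(38,452)]: print("st",atz(d,p[0]/7+90,p[1]/7+175,14))
for u,v in [(306,126),(147,220),(299,133),(313,150),(352,237)]: print("dep",u,v,dep(d,u,v))
E
```

```text
(((145.02548217773438, 219.51316833496094), (7.223626136779785, 41.191871643066406), 27.299571990966797), np.float64(145.16788321167883), np.float64(219.5), 274)
orange c [454.9 241.9] [[418.4 268.5]
 [498.5 229.5]
 [491.5 215.3]
 [411.4 254.3]]
(((305.1534729003906, 126.53466033935547), (8.65682315826416, 19.104713439941406), 84.2894058227539), np.float64(305.15060240963857), np.float64(126.58433734939759), 166)
tag [ 669.  -104.6] [[ 676.3  -82.3]
 [ 681.1 -124.8]
 [ 661.7 -127. ]
 [ 656.8  -84.5]]
L [654.6 -92.2 145. ] [ 566.  -103.1  152. ] 6.988676943346595
R [ 658.4 -121.3  145. ] [ 569.8 -132.5  152. ] 7.1599766340508415
rail [655.6  86.3 145. ] [ 700.4 -299.3  145. ] 96.6180030196025
rail [635.3  85.9 145. ] [ 680.  -299.3  145. ] 96.61915767208536
rail [536.5  78.3   8. ] [ 584.5 -316.6    8. ] 96.92027359039947
ball [ 422.8 -216.1   93. ]
piv [ 426.5 -184.1   42. ]
green [ 430.  -147.6   40. ]
[ 460.9 -138.9   40. ]
[ 450.2 -238.    40. ]
[ 391.5 -231.6   40. ]
[ 401.2 -131.1   40. ]
st [553.7 379.8  14. ]
st [522.5 193.5  14. ]
st [375.  219.6  14. ]
st [407.4 404.3  14. ]
dep 306 126 [ 669.3 -106.3  151.3]
dep 147 220 [453.8 236.6 179.1]
dep 299 133 [654.5 -91.1 145.6]
dep 313 150 [ 616.6 -122.9  145.3]
dep 352 237 [ 423.3 -217.2  102.2]
```

```bash
cat >> h.py <<'E'
def go(s,pos,yaw):
    "delta in tool axes (cm) and rotvec units for TCP pos (mm), tool down, x axis at world yaw deg"
    r=R.from_quat(s["eef_rot"]);t=r.inv().apply(np.array(pos,float)-s["eef_pos"])/10
    c,n=np.cos(np.radians(yaw)),np.sin(np.radians(yaw))
    g=R.from_matrix(np.array([[c,n,0],[n,-c,0],[0,0,-1.]]).T)
    return t.round(3),(np.degrees((r.inv()*g).as_rotvec())/6).round(3)
def st(s):
    r=R.from_quat(s["eef_rot"]).as_matrix();print("t",round(s["time"],2),"tcp",s["eef_pos"].round(1),"yaw",np.degrees(np.arctan2(r[1,0],r[0,0])).round(2),"z",r[:,2].round(4),"F",s["ft_force"].round(2),"w",round(s["width"],1),"q",s["q"].round(2))
E
python3 - <<'E'
from h import *
from cell import bot
s=bot.sense();st(s);print(go(s,(455,241,235),64))
E
```

```text
t 0.15 tcp [ 116.  -511.9  238.3] yaw -77.23 z [-0.e+00  9.e-04 -1.e+00] F [ 0.05 -0.15  0.01] w 88.0 q [-1.57  0.31  1.5  -0.    1.33 -0.22]
(array([-65.933, -49.699,   0.4  ]), array([-1.1000e-02,  2.0000e-03, -2.3539e+01]))
```

```bash
python3 -m crank '[{"translation":[-66,-49.7,0.4],"angular":[0,0,-23.5]},{"translation":[-66,-49.7,0.4],"angular":[0,0,-23.5]},{"translation":[-66,-49.7,0.4],"angular":[0,0,-23.5]},{"translation":[-66,-49.7,0.4],"angular":[0,0,-23.5]},{"translation":[-66,-49.7,0.4],"angular":[0,0,-23.5]},{"translation":[-66,-49.7,0.4],"angular":[0,0,-23.5]},{"translation":[-66,-49.7,0.4],"angular":[0,0,-23.5]},{"translation":[-66,-49.7,0.4],"angular":[0,0,-23.5]},{"translation":[-66,-49.7,0.4],"angular":[0,0,-23.5]},{"translation":[-66,-49.7,0.4],"angular":[0,0,-23.5]},{"translation":[-66,-49.7,0.4],"angular":[0,0,-23.5]},{"translation":[-66,-49.7,0.4],"angular":[0,0,-23.5]},{"translation":[-66,-49.7,0.4],"angular":[0,0,-23.5]},{"translation":[-66,-49.7,0.4],"angular":[0,0,-23.5]},{"translation":[-66,-49.7,0.4],"angular":[0,0,-23.5]},{"translation":[-66,-49.7,0.4],"angular":[0,0,-23.5]},{"translation":[-66,-49.7,0.4],"angular":[0,0,-23.5]},{"translation":[-66,-49.7,0.4],"angular":[0,0,-23.5]},{"translation":[-66,-49.7,0.4],"angular":[0,0,-23.5]},{"translation":[-66,-49.7,0.4],"angular":[0,0,-23.5]}]' 1 20
python3 - <<'E'
from h import *
from cell import bot
s=bot.sense();st(s);print(go(s,(455,241,235),64))
E
```

```text
time: 1.82
eef_pos: [455.2, 244.3, 234.3]
eef_rot: [0.847, 0.531, -0.0, -0.0]
ft_force: [-0.2, -0.5, 0.8]
width: 88.2
t 1.82 tcp [455.2 244.3 234.3] yaw 64.2 z [-3.e-04  1.e-04 -1.e+00] F [-0.24 -0.46  0.82] w 88.2 q [ 0.27  0.3   1.53  0.    1.31 -0.86]
(array([-0.301,  0.127, -0.067]), array([-0.003,  0.001,  0.033]))
```

```bash
python3 - <<'E'
from h import *
from cell import bot,get_image
d=get_image("wrist");np.savez("w1.npz",**d);cv2.imwrite("pics/w1.png",d["pixels"][:,:,::-1])
st(bot.sense())
E
```

```text
t 1.87 tcp [456.4 247.5 233.8] yaw 64.51 z [-2.0e-04  1.8e-03 -1.0e+00] F [-2.13  1.96 -1.5 ] w 88.0 q [ 0.27  0.3   1.52  0.    1.31 -0.86]
```

View pics/w1.png

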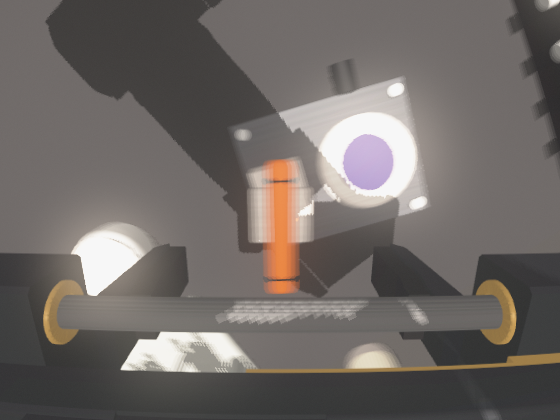

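```bash
python3 - <<'E'
from h import *
from cell import bot,get_image
d=get_image("wrist");np.savez("w2.npz",**d);crop(d,220,130,120,180,3,"pics/w2.png")
s=bot.sense();st(s)
im=d["pixels"].astype(int);m=(im[...,0]>150)&(im[...,2]<60)&(im[...,0]>2*im[...,1])
m[:130]=0;m[305:]=0;ys,xs=np.nonzero(m);r=cv2.minAreaRect(np.c_[xs,ys].astype(np.float32));print(r)
W=np.array([atz(d,*p,178)[:2] for p in cv2.boxPoints(r)]);print(W.round(1),W.mean(0))
for v in (170,285):
    x=xs[ys==v].mean();print(v,x,atz(d,x,v,179).round(1),dep(d,x,v).round(1))
E
```

```text
t 1.92 tcp [455.4 244.8 233.6] yaw 64.14 z [-1.1e-03  4.0e-04 -1.0e+00] F [-0.04  0.01 -0.71] w 88.3 q [ 0.27  0.3   1.53  0.    1.31 -0.85]
((0.0, 0.0), (0.0, 0.0), 0.0)
[[262.1 161.3]
 [262.1 161.3]
 [262.1 161.3]
 [262.1 161.3]] [262.05315305 161.25169006]<stdin>:9: RuntimeWarning: Mean of empty slice.
  ret = ret.dtype.type(ret / rcount)
Traceback (most recent call last):
  File "h.py", line 13, in dep
    o,r=ray(d,u,v);return o+r*d["z_map"][int(round(v)),int(round(u))]
                                                           ~~~~~^^^
ValueError: cannot convert float NaN to integer
```

View pics/w2.png

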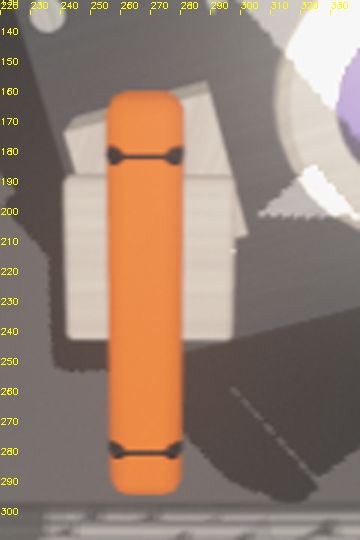

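```bash
python3 - <<'E'
from h import *
from cell import bot
d=dict(np.load("w2.npz"));s=bot.sense();st(s)
def p(u,v):return u/3+220-.33,v/3+130-.33
a=atz(d,*p(146,157),179);b=atz(d,*p(146.5,453),179)
a2=atz(d,*p(145.5,92),175);b2=atz(d,*p(146,493),175)
print(a,b,(a+b)/2,a2,b2,(a2+b2)/2,np.linalg.norm(a2-b2),np.degrees(np.arctan2(*(b2-a2)[1::-1])))
f=[atz(d,*p(u,v),143) for u,v in [(64,176),(235,176),(234,340),(68,340)]];print("flange",np.mean(f,0),f)
print(dep(d,269,228))
c=(a2+b2)/2
print(go(s,(c[0],c[1],152),64))
E
```

```text
t 1.92 tcp [455.4 244.8 233.6] yaw 64.14 z [-1.1e-03  4.0e-04 -1.0e+00] F [-0.04  0.01 -0.71] w 88.3 q [ 0.27  0.3   1.53  0.    1.31 -0.85]
[427.33095876 255.02785053 179.        ] [486.46166221 226.27739638 179.        ] [456.89631048 240.65262346 179.        ] [415.88148874 260.35941564 175.        ] [497.21862669 220.76117468 175.        ] [456.55005772 240.56029516 175.        ] 90.46408512842685 -25.95871088211096
flange [456.17280822 240.90683769 143.        ] [array([428.47756454, 231.42124019, 143.        ]), array([446.13440062, 268.34601195, 143.        ]), array([483.99070452, 250.67030655, 143.        ]), array([466.08856318, 213.18979207, 143.        ])]
[453.66580697 242.6613813  179.53144341]
(array([-0.333,  0.295,  8.164]), array([-0.011,  0.001,  0.024]))
```

```bash
python3 -m crank '[{"translation":[-0.3,0.3,1],"angular":[0,0,0]},{"translation":[-0.3,0.3,3],"angular":[0,0,0]},{"translation":[-0.3,0.3,5],"angular":[0,0,0]},{"translation":[-0.3,0.3,7],"angular":[0,0,0]},{"translation":[-0.3,0.3,8.1],"angular":[0,0,0]},{"translation":[-0.3,0.3,8.1],"angular":[0,0,0]},{"translation":[-0.3,0.3,8.1],"angular":[0,0,0]},{"translation":[-0.3,0.3,8.1],"angular":[0,0,0]}]'
python3 - <<'E'
from h import *
from cell import bot,get_image
s=bot.sense();st(s);print(go(s,(456.3,240.8,152),64))
d=get_image("wrist");cv2.imwrite("pics/w3.png",d["pixels"][:,:,::-1])
E
```

```text
time: 2.58
eef_pos: [456.5, 236.8, 154.5]
eef_rot: [0.849, 0.528, 0.001, 0.0]
ft_force: [-0.0, -0.7, -0.5]
width: 88.1
t 2.58 tcp [456.5 236.8 154.5] yaw 63.69 z [ 1.3e-03  3.0e-04 -1.0e+00] F [-0.02 -0.73 -0.52] w 88.1 q [ 0.25  0.37  1.65 -0.    1.12 -0.86]
(array([ 0.346, -0.199,  0.254]), array([ 0.01 , -0.008, -0.052]))
```

View pics/w3.png

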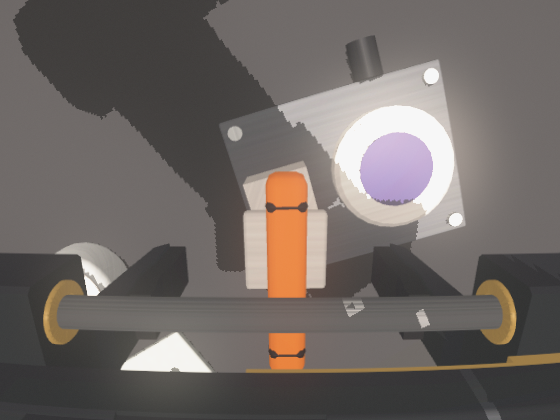

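```bash
python3 -m crank '[{"translation":[0.3,-0.2,0.2],"angular":[0,0,0]},{"translation":[0.3,-0.2,0.2],"angular":[0,0,0]},{"translation":[0.3,-0.2,0.2],"angular":[0,0,0]},{"translation":[0.3,-0.2,0.2],"angular":[0,0,0]}]'
python3 - <<'E'
from h import *
from cell import bot,get_image
s=bot.sense();st(s);print(s["qvel"].round(3));print(go(s,(456.3,240.8,152),64))
E
```

```text
time: 2.97
eef_pos: [455.8, 241.1, 151.9]
eef_rot: [0.849, 0.528, 0.0, 0.0]
ft_force: [-0.0, -0.3, 1.3]
width: 88.0
t 2.97 tcp [455.8 241.1 151.9] yaw 63.78 z [ 3.e-04  0.e+00 -1.e+00] F [-0.01 -0.32  1.34] w 88.0 q [ 0.26  0.38  1.65 -0.    1.12 -0.85]
[-0.003  0.    -0.001 -0.001 -0.003  0.   ]
(array([-0.007,  0.061, -0.013]), array([ 0.002, -0.001, -0.037]))
```

Well centred. Closing the gripper.

```bash
python3 -m crank '[{"translation":[0,0.05,0],"angular":[0,0,0]},{"translation":[0,0.05,0],"angular":[0,0,0]},{"translation":[0,0.05,0],"angular":[0,0,0]},{"translation":[0,0.05,0],"angular":[0,0,0]},{"translation":[0,0.05,0],"angular":[0,0,0]},{"translation":[0,0.05,0],"angular":[0,0,0]},{"translation":[0,0.05,0],"angular":[0,0,0]},{"translation":[0,0.05,0],"angular":[0,0,0]},{"translation":[0,0.05,0],"angular":[0,0,0]},{"translation":[0,0.05,0],"angular":[0,0,0]}]' -1 30
```

```text
time: 3.8
eef_pos: [456.2, 240.8, 151.7]
eef_rot: [0.849, 0.528, -0.0, -0.0]
ft_force: [0.7, 0.6, 0.1]
width: 23.6
```

```bash
python3 -m crank '[{"translation":[0,0,0],"angular":[0,0,0]},{"translation":[0,0,0],"angular":[0,0,0]},{"translation":[0,0,0],"angular":[0,0,0]},{"translation":[0,0,0],"angular":[0,0,0]}]'
python3 -m crank '[{"translation":[0,0,-0.5],"angular":[0,0,0]},{"translation":[0,0,-1],"angular":[0,0,0]},{"translation":[0,0,-2],"angular":[0,0,0]},{"translation":[0,0,-3],"angular":[0,0,0]},{"translation":[0,0,-3],"angular":[0,0,0]},{"translation":[0,0,-3],"angular":[0,0,0]}]'
```

```text
time: 4.13
eef_pos: [456.2, 240.8, 151.7]
eef_rot: [0.849, 0.528, 0.0, 0.0]
ft_force: [0.5, 0.5, -0.8]
width: 15.3
time: 4.63
eef_pos: [456.5, 240.9, 182.5]
eef_rot: [0.849, 0.528, 0.001, 0.0]
ft_force: [1.0, -0.0, -2.9]
width: 15.5
```

```bash
python3 -m crank '[{"translation":[0,0,-2],"angular":[0,0,0]},{"translation":[0,0,-5],"angular":[0,0,0]},{"translation":[0,0,-8],"angular":[0,0,0]},{"translation":[0,0,-11],"angular":[0,0,0]},{"translation":[0,0,-12.5],"angular":[0,0,0]},{"translation":[0,0,-12.5],"angular":[0,0,0]},{"translation":[0,0,-12.5],"angular":[0,0,0]},{"translation":[0,0,-12.5],"angular":[0,0,0]}]'
python3 - <<'E'
from h import *
from cell import bot,get_image
s=bot.sense();st(s);print(go(s,(482,-127,309),96.7))
d=get_image("wrist");cv2.imwrite("pics/w4.png",d["pixels"][:,:,::-1]);np.savez("w4.npz",**d)
d=get_image("scene");cv2.imwrite("pics/s4.png",d["pixels"][:,:,::-1])
E
```

```text
time: 5.3
eef_pos: [455.8, 240.6, 304.9]
eef_rot: [0.849, 0.528, -0.001, -0.0]
ft_force: [1.2, 0.9, -1.6]
width: 15.8
t 5.3 tcp [455.8 240.6 304.9] yaw 63.76 z [-2.8e-03 -7.0e-04 -1.0e+00] F [ 1.15  0.88 -1.64] w 15.8 q [ 0.26  0.25  1.4   0.    1.49 -0.85]
(array([-31.818,  18.606,  -0.388]), array([-0.026,  0.012, -5.49 ]))
```

View pics/w4.png

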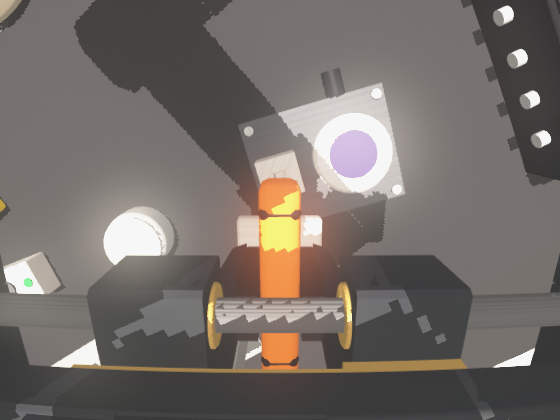

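View pics/s4.png

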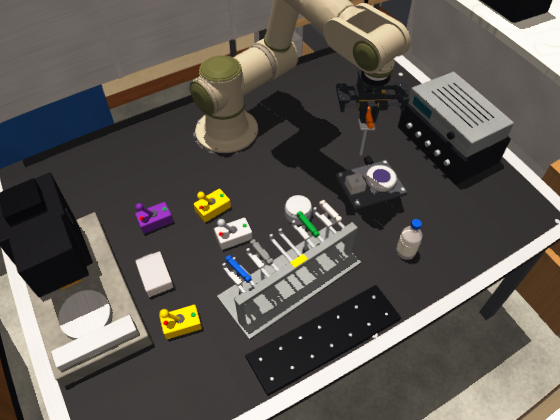

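The wrist image has the handle gripped straight at column 280. In the scene image the wrench hangs clear of the stage at (367,130). Next I'll move to in front of the hook.

```bash
python3 -m crank '[{"translation":[-1,0.6,0],"angular":[0,0,-0.2]},{"translation":[-3,1.8,0],"angular":[0,0,-0.5]},{"translation":[-6,3.5,0],"angular":[0,0,-1]},{"translation":[-9,5.3,0],"angular":[0,0,-1.5]},{"translation":[-12,7,0],"angular":[0,0,-2]},{"translation":[-15,8.8,0],"angular":[0,0,-2.5]},{"translation":[-18,10.5,0],"angular":[0,0,-3]},{"translation":[-21,12.3,0],"angular":[0,0,-3.5]},{"translation":[-24,14,0],"angular":[0,0,-4]},{"translation":[-27,15.8,0],"angular":[0,0,-4.5]},{"translation":[-29.5,17.3,0],"angular":[0,0,-5]},{"translation":[-31,18.1,0],"angular":[0,0,-5.3]},{"translation":[-31.8,18.6,0],"angular":[0,0,-5.5]},{"translation":[-31.8,18.6,0],"angular":[0,0,-5.5]},{"translation":[-31.8,18.6,0],"angular":[0,0,-5.5]},{"translation":[-31.8,18.6,0],"angular":[0,0,-5.5]}]'
python3 - <<'E'
from h import *
from cell import bot,get_image
s=bot.sense();st(s)
d=get_image("wrist");cv2.imwrite("pics/w5.png",d["pixels"][:,:,::-1]);np.savez("w5.npz",**d)
s=bot.sense();st(s);print(go(s,(482,-127,309),96.7))
E
```

```text
time: 6.73
eef_pos: [482.4, -125.9, 306.3]
eef_rot: [0.664, 0.748, -0.0, -0.0]
ft_force: [-0.2, -1.0, -0.9]
width: 15.2
t 6.73 tcp [ 482.4 -125.9  306.3] yaw 96.76 z [-8.e-04  6.e-04 -1.e+00] F [-0.21 -1.   -0.9 ] w 15.2 q [-0.49  0.21  1.45  0.    1.48 -2.18]
t 6.78 tcp [ 482.4 -125.8  306.5] yaw 96.79 z [-4.e-04  4.e-04 -1.e+00] F [ 0.36 -0.2  -1.52] w 15.7 q [-0.49  0.21  1.45  0.    1.48 -2.18]
(array([-0.116, -0.057, -0.25 ]), array([-0.003, -0.004,  0.015]))
```

View pics/w5.png

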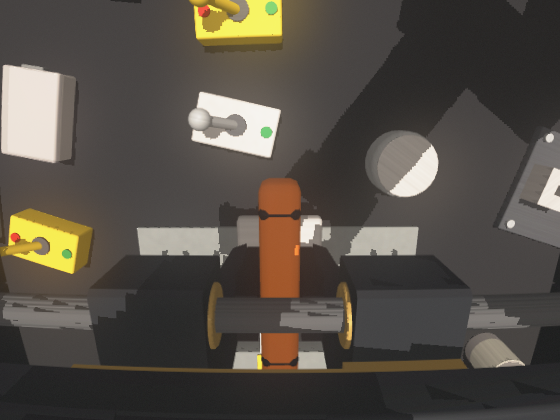

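```bash
python3 - <<'E'
from h import *
from cell import bot
s=bot.sense();print(go(s,(608,-112,309),96.7))
E
```

```text
(array([-0.117, 12.631, -0.254]), array([-0.003, -0.004,  0.015]))
```

```bash
python3 -m crank '[{"translation":[-0.1,1,-0.2],"angular":[0,0,0]},{"translation":[-0.1,3,-0.2],"angular":[0,0,0]},{"translation":[-0.1,5.5,-0.2],"angular":[0,0,0]},{"translation":[-0.1,8,-0.2],"angular":[0,0,0]},{"translation":[-0.1,10.5,-0.2],"angular":[0,0,0]},{"translation":[-0.1,12,-0.2],"angular":[0,0,0]},{"translation":[-0.1,12.6,-0.2],"angular":[0,0,0]},{"translation":[-0.1,12.6,-0.2],"angular":[0,0,0]},{"translation":[-0.1,12.6,-0.2],"angular":[0,0,0]},{"translation":[-0.1,12.6,-0.2],"angular":[0,0,0]}]'
python3 - <<'E'
from h import *
from cell import bot,get_image
s=bot.sense();st(s);print(go(s,(608,-112,309),96.7))
for n in ("top","scene"):
    d=get_image(n);np.savez(n+"6.npz",**d)
    if n=="top": crop(d,215,95,180,110,4,"pics/t6.png")
    else: crop(d,200,170,180,140,4,"pics/s6.png")
E
```

```text
time: 7.62
eef_pos: [607.0, -112.7, 309.1]
eef_rot: [0.664, 0.748, -0.0, 0.0]
ft_force: [0.1, -0.3, 0.1]
width: 15.5
t 7.62 tcp [ 607.  -112.7  309.1] yaw 96.76 z [ 1.e-04 -2.e-04 -1.e+00] F [ 0.1  -0.28  0.15] w 15.5 q [-0.37  0.49  1.06 -0.    1.59 -2.06]
(array([0.057, 0.103, 0.008]), array([0.   , 0.002, 0.01 ]))
```

View pics/t6.png

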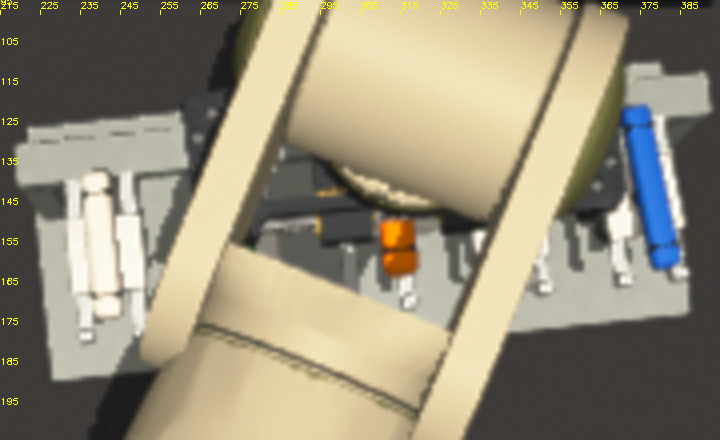

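View pics/s6.png

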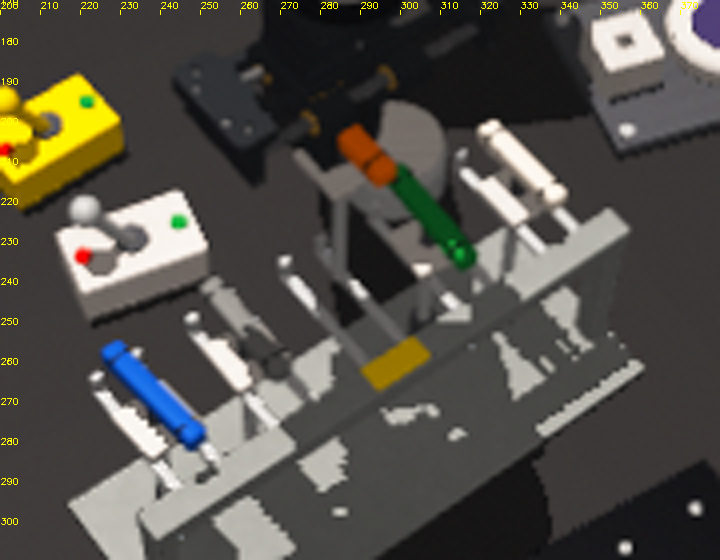

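```bash
python3 - <<'E'
from h import *
np.set_printoptions(precision=1,suppress=True)
d=dict(np.load("scene6.npz"))
p=lambda u,v:(u/4+200-.375,v/4+170-.375)
t=[atz(d,*p(*q),148) for q in [(362,365),(376,391),(431,356),(416,337)]];print(t,np.mean(t,0))
for n,q in {"Lprong rail":(408,340),"R rail":(364,368),"L stop":(323,241),"R stop":(286,262)}.items(): print(n,atz(d,*p(*q),145 if 'rail' in n else 159))
print("tip seen",atz(d,*p(341,279),172))
for P in [(607,-112.7,172),(607,-112.7,292),(609.5,-112,145)]:
    q=px(d,P);print(P,(q-[200,170]+.375)*4)
d=dict(np.load("top6.npz"))
# handle front end seen in top
q=lambda u,v:(u/4+215-.375,v/4+95-.375)
print("handle end",atz(d,*q(399,275),324),atz(d,*q(382,248),328),atz(d,*q(416,247),328))
E
python3 - <<'E'
import sys;sys.path.insert(0,'.')
from h import *
d=dict(np.load("scene6.npz"))
im=cv2.resize(d["pixels"][195:275,255:325,::-1],None,fx=8,fy=8,interpolation=cv2.INTER_CUBIC)
im=cv2.convertScaleAbs(im,alpha=1.6)
cv2.imwrite("pics/s6z.png",im)
E
```

```text
[array([ 662.1, -126.7,  148. ]), array([ 683.4, -128.8,  148. ]), array([678.6, -84.3, 148. ]), array([661.3, -85.2, 148. ])] [ 671.3 -106.2  148. ]
Lprong rail [659.1 -89.9 145. ]
R rail [ 663.2 -125.8  145. ]
L stop [ 571.5 -104.   159. ]
R stop [ 574.  -133.8  159. ]
tip seen [ 611.2 -113.2  172. ]
(607, -112.7, 172) [338.5 274.1]
(607, -112.7, 292) [340.5 164.4]
(609.5, -112, 145) [340.9 298.8]
handle end [ 562.7 -115.6  324. ] [ 574.9 -107.2  328. ] [ 575.6 -123.3  328. ]
```

View pics/s6z.png

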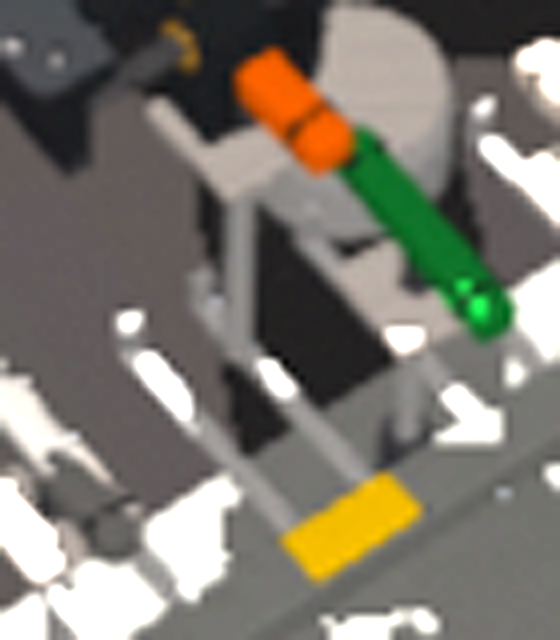

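```bash
python3 -m crank '[{"translation":[0,0.1,1],"angular":[0,0,0]},{"translation":[0,0.1,3],"angular":[0,0,0]},{"translation":[0,0.1,5],"angular":[0,0,0]},{"translation":[0,0.1,7],"angular":[0,0,0]},{"translation":[0,0.1,9],"angular":[0,0,0]},{"translation":[0,0.1,11],"angular":[0,0,0]},{"translation":[0,0.1,12.5],"angular":[0,0,0]},{"translation":[0,0.1,13.5],"angular":[0,0,0]},{"translation":[0,0.1,13.8],"angular":[0,0,0]},{"translation":[0,0.1,13.8],"angular":[0,0,0]},{"translation":[0,0.1,13.8],"angular":[0,0,0]},{"translation":[0,0.1,13.8],"angular":[0,0,0]}]'
python3 - <<'E'
from h import *
from cell import bot,get_image
s=bot.sense();st(s);print(go(s,(608,-112,162),96.7))
d=get_image("scene");np.savez("scene7.npz",**d)
im=cv2.resize(d["pixels"][195:275,255:325,::-1],None,fx=8,fy=8,interpolation=cv2.INTER_CUBIC)
cv2.imwrite("pics/s7z.png",cv2.convertScaleAbs(im,alpha=1.6))
E
```

```text
time: 8.72
eef_pos: [609.1, -112.8, 171.8]
eef_rot: [0.664, 0.748, 0.0, 0.001]
ft_force: [0.1, 0.3, -2.4]
width: 15.5
t 8.72 tcp [ 609.1 -112.8  171.8] yaw 96.77 z [ 1.8e-03 -7.0e-04 -1.0e+00] F [ 0.1   0.3  -2.37] w 15.5 q [-0.37  0.57  1.29  0.    1.28 -2.06]
(array([ 0.098, -0.103,  0.983]), array([0.017, 0.009, 0.011]))
```

View pics/s7z.png

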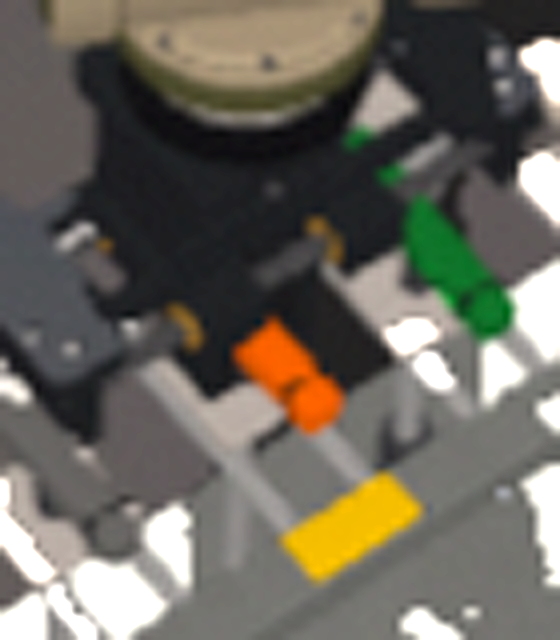

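The shaft is between the prongs, with the flange just above them and the handle centred. I'll lower the rest slowly.

```bash
python3 -m crank '[{"translation":[0.05,0,0.2],"angular":[0,0,0]},{"translation":[0.05,0,0.4],"angular":[0,0,0]},{"translation":[0.05,0,0.6],"angular":[0,0,0]},{"translation":[0.05,0,0.7],"angular":[0,0,0]},{"translation":[0.05,0,0.8],"angular":[0,0,0]},{"translation":[0.05,0,0.8],"angular":[0,0,0]},{"translation":[0.05,0,0.8],"angular":[0,0,0]},{"translation":[0.05,0,0.8],"angular":[0,0,0]}]'
python3 - <<'E'
from h import *
from cell import bot
st(bot.sense())
E
```

```text
time: 9.43
eef_pos: [608.7, -112.2, 162.8]
eef_rot: [0.664, 0.748, 0.0, 0.0]
ft_force: [-0.8, -0.1, -1.4]
width: 15.6
t 9.43 tcp [ 608.7 -112.2  162.8] yaw 96.77 z [ 1.e-04 -1.e-04 -1.e+00] F [-0.84 -0.13 -1.42] w 15.6 q [-0.37  0.58  1.3  -0.    1.26 -2.06]
```

Still carrying the weight, about 1 mm to go. I'll step on until it touches.

```bash
for i in 1 2; do python3 -m crank '[{"translation":[0,0,0.1],"angular":[0,0,0]},{"translation":[0,0,0.1],"angular":[0,0,0]},{"translation":[0,0,0.1],"angular":[0,0,0]},{"translation":[0,0,0.1],"angular":[0,0,0]}]'; done
```

```text
time: 9.77
eef_pos: [608.7, -112.2, 161.8]
eef_rot: [0.664, 0.748, 0.0, 0.0]
ft_force: [1.3, -0.0, -2.1]
width: 15.6
time: 10.1
eef_pos: [608.8, -112.3, 161.8]
eef_rot: [0.664, 0.748, 0.0, 0.001]
ft_force: [-2.4, -0.5, 5.1]
width: 15.2
```

It's seated: the force went from -2 to +5 N. I'll open only part way, to 30 mm, to spare the neighbours.

```bash
python3 -m crank '[{"translation":[0,0,0],"angular":[0,0,0]},{"translation":[0,0,0],"angular":[0,0,0]},{"translation":[0,0,0],"angular":[0,0,0]},{"translation":[0,0,0],"angular":[0,0,0]},{"translation":[0,0,0],"angular":[0,0,0]},{"translation":[0,0,0],"angular":[0,0,0]}]' -0.3
python3 - <<'E'
from h import *
from cell import bot,get_image
s=bot.sense();st(s)
d=get_image("scene");np.savez("scene8.npz",**d)
im=cv2.resize(d["pixels"][195:275,255:325,::-1],None,fx=8,fy=8,interpolation=cv2.INTER_CUBIC)
cv2.imwrite("pics/s8z.png",cv2.convertScaleAbs(im,alpha=1.6))
E
```

```text
time: 10.6
eef_pos: [608.6, -112.2, 160.6]
eef_rot: [0.664, 0.748, -0.0, -0.0]
ft_force: [-0.8, 0.3, 0.7]
width: 30.9
t 10.6 tcp [ 608.6 -112.2  160.6] yaw 96.76 z [-1.e-04  1.e-04 -1.e+00] F [-0.83  0.35  0.72] w 30.9 q [-0.37  0.58  1.3   0.    1.26 -2.06]
```

View pics/s8z.png

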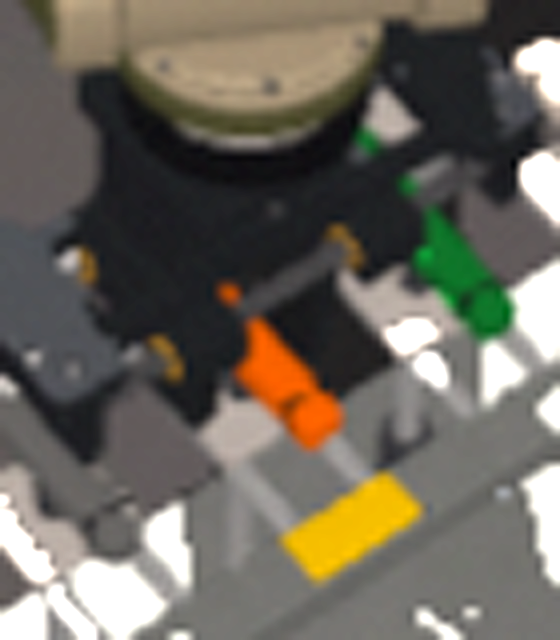

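Released, and the wrench is hanging. Retract straight up.

```bash
python3 -m crank '[{"translation":[0,0,-0.5],"angular":[0,0,0]},{"translation":[0,0,-1.5],"angular":[0,0,0]},{"translation":[0,0,-3],"angular":[0,0,0]},{"translation":[0,0,-5],"angular":[0,0,0]},{"translation":[0,0,-7],"angular":[0,0,0]},{"translation":[0,0,-8],"angular":[0,0,0]},{"translation":[0,0,-8],"angular":[0,0,0]},{"translation":[0,0,-8],"angular":[0,0,0]}]' 
python3 - <<'E'
from h import *
from cell import bot,get_image
s=bot.sense();st(s)
d=get_image("scene");np.savez("scene9.npz",**d)
crop(d,200,170,180,140,4,"pics/s9.png")
# toggle from w5 and top0
w=dict(np.load("w5.npz"));crop(w,180,80,115,85,6,"pics/w5t.png")
E
```

```text
time: 11.32
eef_pos: [608.6, -112.2, 240.7]
eef_rot: [0.664, 0.748, 0.0, 0.0]
ft_force: [-0.3, 0.7, 0.0]
width: 30.7
t 11.32 tcp [ 608.6 -112.2  240.7] yaw 96.77 z [ 3.e-04 -1.e-04 -1.e+00] F [-0.29  0.75  0.04] w 30.7 q [-0.37  0.52  1.18  0.    1.43 -2.06]
```

View pics/s9.png

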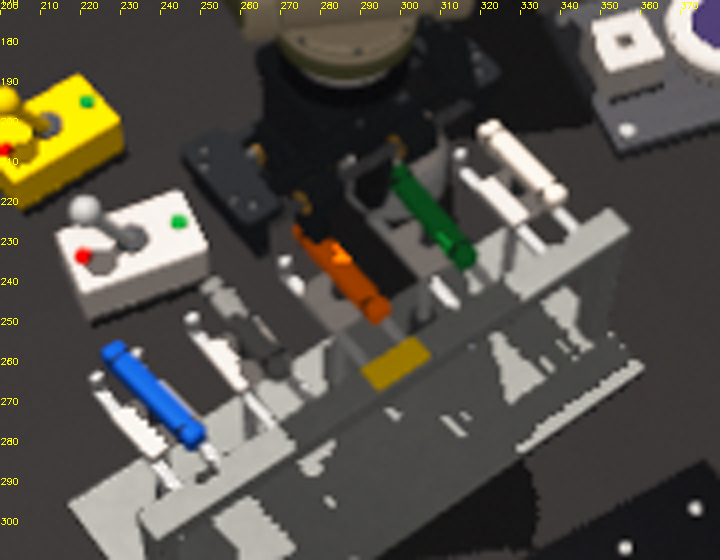

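View pics/w5t.png

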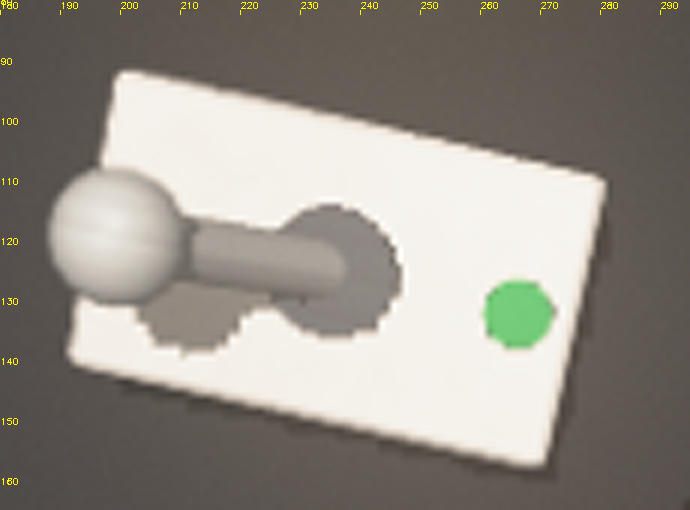

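```bash
python3 - <<'E'
from h import *
np.set_printoptions(precision=1,suppress=True)
w=dict(np.load("w5.npz"));p=lambda u,v:(u/6+180-.42,v/6+80-.42)
print("ball",atz(w,*p(117,236),93))
C=[atz(w,*p(*q),40) for q in[(118,71),(605,178),(545,466),(70,358)]];print(C,np.mean(C,0))
print("green",atz(w,*p(518,314),40))
e=(C[1]-C[0]+C[2]-C[3]);print("x dir deg",np.degrees(np.arctan2(e[1],e[0])))
from cell import bot
st(bot.sense())
E
```

```text
ball [ 425.7 -216.    93. ]
[array([ 395.4, -230.2,   40. ]), array([ 404.9, -132.9,   40. ]), array([ 462.8, -138.3,   40. ]), array([ 452.1, -236.3,   40. ])] [ 428.8 -184.4   40. ]
green [ 433.2 -147.1   40. ]
x dir deg 84.05399160794543
t 11.37 tcp [ 608.4 -112.1  239.8] yaw 96.76 z [-0.  0. -1.] F [ 0.2 -0.7 -1. ] w 30.9 q [-0.4  0.5  1.2  0.   1.4 -2.1]
```

```bash
python3 - <<'E'
from h import *
from cell import bot
s=bot.sense();print(go(s,(418.6,-269.5,240),84))
E
```

```text
(array([-1.3394e+01, -2.0699e+01, -2.0000e-03]), array([-0.012, -0.005,  2.127]))
```

```bash
python3 -m crank '[{"translation":[-0.6,-1,0],"angular":[0,0,0.1]},{"translation":[-2,-3,0],"angular":[0,0,0.3]},{"translation":[-4,-6,0],"angular":[0,0,0.6]},{"translation":[-6,-9,0],"angular":[0,0,1]},{"translation":[-8,-12,0],"angular":[0,0,1.3]},{"translation":[-10,-15.5,0],"angular":[0,0,1.7]},{"translation":[-12,-18.5,0],"angular":[0,0,2]},{"translation":[-13,-20.2,0],"angular":[0,0,2.1]},{"translation":[-13.4,-20.7,0],"angular":[0,0,2.1]},{"translation":[-13.4,-20.7,0],"angular":[0,0,2.1]},{"translation":[-13.4,-20.7,0],"angular":[0,0,2.1]},{"translation":[-13.4,-20.7,0],"angular":[0,0,2.1]}]' -1
python3 - <<'E'
from h import *
from cell import bot,get_image
s=bot.sense();st(s)
print(go(s,(418.6,-269.5,86),84))
d=get_image("top");np.savez("top10.npz",**d);cv2.imwrite("pics/t10.png",d["pixels"][:,:,::-1])
E
```

```text
time: 12.37
eef_pos: [419.7, -268.8, 240.3]
eef_rot: [0.742, 0.671, 0.0, -0.0]
ft_force: [-0.3, 0.7, -0.8]
width: 0.2
t 12.37 tcp [ 419.7 -268.8  240.3] yaw 84.25 z [-2.e-04  7.e-04 -1.e+00] F [-0.26  0.67 -0.76] w 0.2 q [-0.81  0.25  1.57  0.    1.32 -2.28]
(array([-0.088, -0.098, 15.433]), array([-0.003, -0.006,  0.042]))
```

View pics/t10.png

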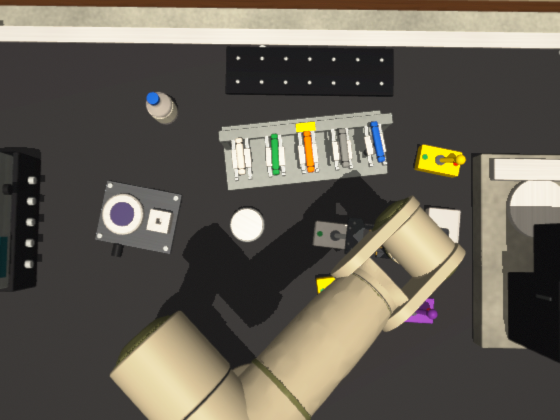

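The top view has the orange wrench on its hook at (309,152), in line with the prongs. The neighbours look unmoved. I'll put numbers on that, then lower beside the toggle.

```bash
python3 - <<'E'
from h import *
d=dict(np.load("top10.npz"));im=d["pixels"].astype(int);r,g,b=im[...,0],im[...,1],im[...,2]
m=(r>150)&(g<190)&(b<80)&(g>50)&(g<.8*r);m[:128]=0;m[180:]=0;m[:,:290]=0;m[:,330:]=0
ys,xs=np.nonzero(m);rc=cv2.minAreaRect(np.c_[xs,ys].astype(np.float32))
W=np.array([atz(d,*p,186)[:2] for p in cv2.boxPoints(rc)]);print(rc,W.round(1),W.mean(0),dep(d,*rc[0]))
d0=np.load("top0.npz")["pixels"].astype(int);df=np.abs(im-d0).sum(2)
for n,(u0,u1) in dict(white=(225,252),green=(262,288),grey=(330,355),blue=(362,390)).items(): print(n,(df[118:182,u0:u1]>150).sum())
E
python3 -m crank '[{"translation":[-0.1,-0.1,1],"angular":[0,0,0]},{"translation":[-0.1,-0.1,3],"angular":[0,0,0]},{"translation":[-0.1,-0.1,6],"angular":[0,0,0]},{"translation":[-0.1,-0.1,9],"angular":[0,0,0]},{"translation":[-0.1,-0.1,12],"angular":[0,0,0]},{"translation":[-0.1,-0.1,14.5],"angular":[0,0,0]},{"translation":[-0.1,-0.1,15.4],"angular":[0,0,0]},{"translation":[-0.1,-0.1,15.4],"angular":[0,0,0]},{"translation":[-0.1,-0.1,15.4],"angular":[0,0,0]}]'
python3 - <<'E'
from h import *
from cell import bot,get_image
s=bot.sense();st(s);print(go(s,(425.6,-203,86),84))
d=get_image("scene");crop(d,160,160,120,90,6,"pics/s11.png")
E
```

```text
((308.25250244140625, 151.02474975585938), (40.697021484375, 7.2637715339660645), 84.2894058227539) [[ 651.   -97.6]
 [ 652.7 -113.3]
 [ 564.7 -123. ]
 [ 562.9 -107.4]] [ 607.83114886 -110.33936795] [ 606.83132066 -110.06909775  191.82492534]
white 0
green 0
grey 70
blue 0
time: 13.17
eef_pos: [418.2, -270.5, 87.2]
eef_rot: [0.742, 0.67, 0.0, 0.0]
ft_force: [-0.7, -0.2, 1.0]
width: 0.2
t 13.17 tcp [ 418.2 -270.5   87.2] yaw 84.2 z [ 2.e-04 -2.e-04 -1.e+00] F [-0.66 -0.17  0.96] w 0.2 q [-0.81  0.43  1.76  0.    0.95 -2.28]
(array([6.795, 0.054, 0.117]), array([0.002, 0.002, 0.033]))
```

View pics/s11.png

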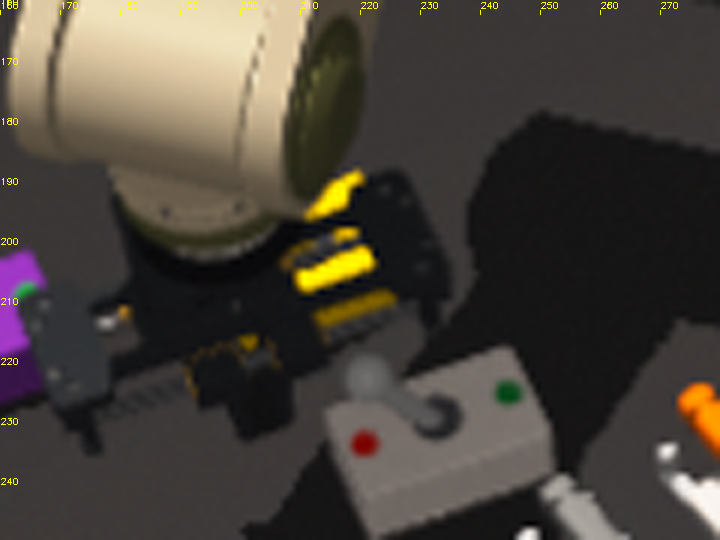

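The shut fingers are beside the ball on the red side, at about (205,225), with the ball at (220,222). Now I push along tool +x.

```bash
python3 -m crank '[{"translation":[0.7,0,0],"angular":[0,0,0]},{"translation":[1.5,0,0],"angular":[0,0,0]},{"translation":[2.2,0,0],"angular":[0,0,0]},{"translation":[2.8,0,0],"angular":[0,0,0]},{"translation":[3.4,0,0],"angular":[0,0,0]},{"translation":[4,0,0],"angular":[0,0,0]},{"translation":[4.6,0,0],"angular":[0,0,0]},{"translation":[5.2,0,0],"angular":[0,0,0]},{"translation":[5.8,0,0],"angular":[0,0,0]},{"translation":[6.4,0,0],"angular":[0,0,0]},{"translation":[6.6,0,0],"angular":[0,0,0]},{"translation":[6.6,0,0],"angular":[0,0,0]},{"translation":[6.6,0,0],"angular":[0,0,0]}]'
python3 - <<'E'
from h import *
from cell import bot,get_image
s=bot.sense();st(s)
d=get_image("scene");crop(d,160,160,120,90,6,"pics/s12.png")
E
```

```text
time: 14.3
eef_pos: [424.5, -204.8, 86.7]
eef_rot: [0.742, 0.67, 0.0, -0.0]
ft_force: [0.1, -0.7, -0.6]
width: 0.4
t 14.3 tcp [ 424.5 -204.8   86.7] yaw 84.17 z [-0.e+00  1.e-04 -1.e+00] F [ 0.14 -0.67 -0.63] w 0.4 q [-0.7   0.39  1.84  0.    0.92 -2.17]
```

View pics/s12.png

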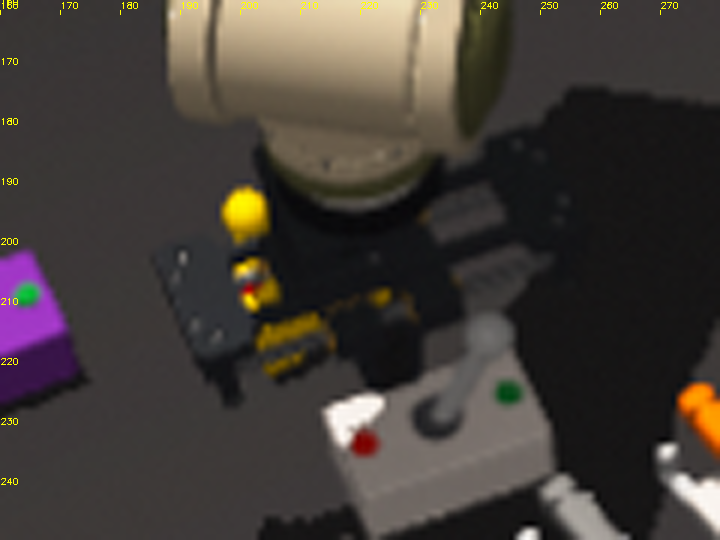

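The ball is now at (240,215), over on the green side. Back off, lift clear and check.

```bash
python3 -m crank '[{"translation":[-1.5,0,0],"angular":[0,0,0]},{"translation":[-4,0,0],"angular":[0,0,0]},{"translation":[-6,0,0],"angular":[0,0,0]},{"translation":[-6.5,0,-2],"angular":[0,0,0]},{"translation":[-6.5,0,-5],"angular":[0,0,0]},{"translation":[-6.5,0,-9],"angular":[0,0,0]},{"translation":[-6.5,0,-13],"angular":[0,0,0]},{"translation":[-6.5,0,-15],"angular":[0,0,0]},{"translation":[-6.5,0,-15],"angular":[0,0,0]},{"translation":[-6.5,0,-15],"angular":[0,0,0]},{"translation":[-6.5,0,-15],"angular":[0,0,0]}]'
python3 - <<'E'
from h import *
from cell import bot,get_image
s=bot.sense();st(s)
d=get_image("scene");crop(d,190,170,180,130,4,"pics/s13.png");np.savez("scene13.npz",**d)
c=np.array([427.5,-185]);e=np.array([np.cos(np.radians(84)),np.sin(np.radians(84))])
for a in (.8,.9,1.0): P=[*(c+65*np.sin(a-.5)*e),36+65*np.cos(a-.5)];print(a,px(d,P).round(1))
d=get_image("top");crop(d,215,105,180,150,4,"pics/t13.png")
E
```

```text
time: 15.27
eef_pos: [417.5, -269.3, 235.4]
eef_rot: [0.742, 0.67, -0.0, -0.001]
ft_force: [0.5, 0.7, -0.7]
width: 0.4
t 15.27 tcp [ 417.5 -269.3  235.4] yaw 84.15 z [-0.0015  0.0016 -1.    ] F [ 0.53  0.72 -0.7 ] w 0.4 q [-0.81  0.25  1.58 -0.    1.31 -2.28]
0.8 [237.3 215.4]
0.9 [239.3 215.1]
1.0 [241.2 215.1]
```

View pics/s13.png

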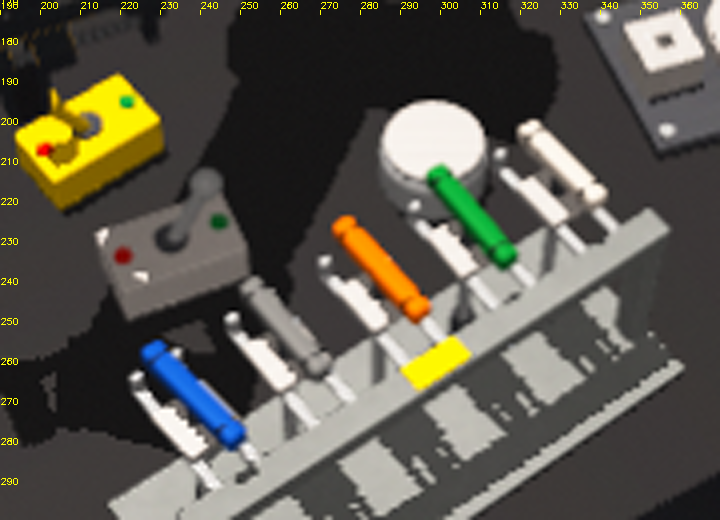

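View pics/t13.png

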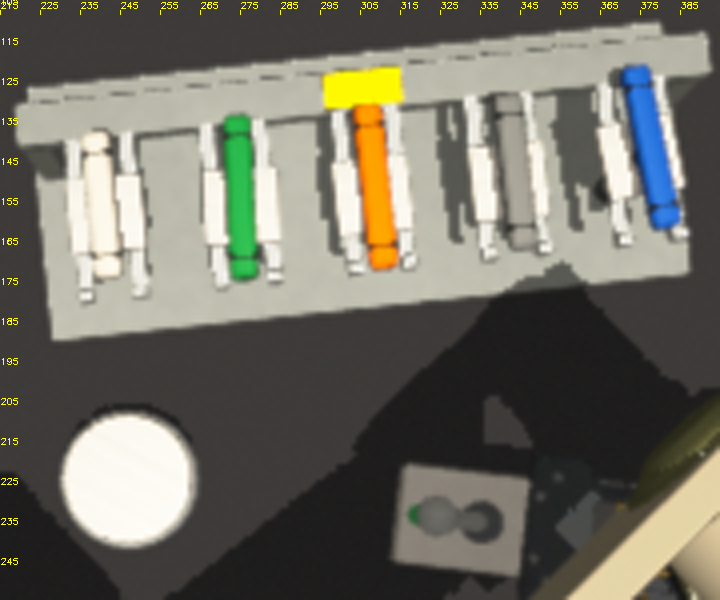

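Ball at scene (241.4,215.4), which matches a toggle angle of 1.0. The wrench hangs with its flange on both prongs, and the neighbours haven't moved. Handing in.

```bash
python3 -c "
from cell import bot
print(bot.finish_job())"
```

```text
the job is handed in; nothing more can be done
None
```

The orange wrench now hangs on the empty hook, and the white box's toggle is over on the green side. I handed the job in at about 15.4 s; it reports no verdict.

- **Wrench:** I drew it from the socket, lowered it between the prongs until it seated with about 5 N of upward force, and released it by opening only to 30 mm.
    - Its handle measured within about 2 mm of the seat in x and y, and within about 1° of the prongs.
    - I judged flange height from the contact force and the pictures rather than measuring it. The depth reading on the handle (191.8 mm) was about 3 mm above its expected top of 189 mm.
- **Toggle:** I then pushed the ball over with the shut fingers. In the last scene picture the ball is at (241.4, 215.4), against a predicted (241.2, 215.1) for 1.0 rad.
- **Neighbours:** The white, green and blue wrenches showed no pixel change in a comparison with the start picture. The grey one showed 70 changed pixels. I put this down to the arm's shadow, since it looks in its starting place in the last top view.
- **Bystanders:** The tin looks in its original place in the last top view. The bottle and sample box I did not measure at the end; I never reached for them.
- **Robot:** It ended clear of everything, at 235 mm height.

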